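Build the day's pill tower

TASK

Put the patient's pill tower together on the black base: the blue evening chamber goes at the bottom, the red noon chamber on it, the yellow morning chamber on top, and the grey lid closes the tower, every piece fully seated in the one below. Keep the filled chambers upright so that no tablets spill, and leave the empty green chamber and the ointment pot where they stand.

Things in the scene. Friction and masses are not known exactly. Their poses are not given: they have to be found in the camera images.
- tower_base: fixed black round tower base: foot plate 88 mm across, 5 mm high, with an upright ring on it, outer diameter 60 mm, inner 50 mm, rim at z = 16 mm, floor inside at z = 5 mm. Origin: centre of its underside on the bench, z axis up. A chamber seated in the ring has its origin 8 mm above this origin.
- blue_chamber: loose round blue pill chamber, evening, four white capsules in it, open on top, 60 g. Origin: centre of underside, z up. Plug z 0 to 8 mm, 37 mm across at the foot, 47 from z 5.5 mm up; then a drum 60 mm across (61 over ribs), z 8 to 38 mm, mouth 50 mm, floor at z 11 mm. Grasp the drum's outside. Seated (drum on the rim below) its origin is 8 mm above the base's.
- red_chamber: loose round red pill chamber, noon, six white tablets in it, open on top, 60 g. Origin: centre of underside, z up. Plug z 0 to 8 mm, 37 mm across at the foot, 47 from z 5.5 mm up; then a drum 60 mm across (61 over ribs), z 8 to 38 mm, mouth 50 mm, floor at z 11 mm. Grasp the drum's outside. Seated (drum on the rim below) its origin is 30 mm above that of the chamber below.
- yellow_chamber: loose round yellow pill chamber, morning, five white tablets in it, open on top, 60 g. Origin: centre of underside, z up. Plug z 0 to 8 mm, 37 mm across at the foot, 47 from z 5.5 mm up; then a drum 60 mm across (61 over ribs), z 8 to 38 mm, mouth 50 mm, floor at z 11 mm. Grasp the drum's outside. Seated (drum on the rim below) its origin is 30 mm above that of the chamber below.
- green_chamber: loose round green plastic pill chamber, the same shape and size as the others (60 mm across, 38 mm high) but empty; a spare that is not used and stays where it is. Origin: centre of its underside, z axis up.
- tower_lid: loose grey plastic lid of the tower, about 50 g. Origin: centre of its underside, z axis up. Same bottom plug as the chambers (z = 0 to 8 mm, 37 mm widening to 47 mm), then a disc 60 mm across from z = 8 to 14 mm, and a round knob 23 mm across from z = 14 to 40 mm: take the knob. Seated, its origin is 30 mm above the origin of the chamber below.
- ointment_pot: loose round ointment pot, white, blue and grey, 69 mm across, 41 mm high; a bystander that stays where it is. Origin: centre of its underside, z axis up.

How it is judged:
By the outcome, as a careful person would: the job done as asked, in the order asked, and still so for the second after the job is handed in, with the robot touching nothing.
It also fails if it takes over 102 s, if anything falls off the work surface, if the arm or the gripper's body presses on something with over 40 N, if the wrist force passes 120 N, or if a joint passes its speed limit or range.

ROBOT

A 7-joint arm with a two-finger parallel gripper is mounted at the origin on a cart in front of the work surface, level with it; the furniture and walls round the work are solid. World frame = base frame: x ahead of the robot, y to its left, z up, the work surface at z = 0. Lengths are in mm, angles in rad, forces in N, time in s.
With the tool pointing down it reaches from about 400 to 900 mm from the base axis. Payload 5.6 kg.
Tool frame: the origin (TCP) lies midway between the tips of the shut fingers; the grasp point (between the pads) lies 19 mm behind it; z points along the fingers, y is the line along which they close (so a half turn about z gives the same grasp; the last joint's range is limited). The gripper opens to 92 mm and grips with 3 to 60 N. Pads are 20 mm wide; open, the fingers measure 128 mm over their backs; the gripper's body (75 mm by 189 mm) begins 69 mm behind the grasp point.
Start: joints at [-1.212, 0.468, -0.012, 1.603, 0.006, 1.071, -0.056], TCP at [254.24, 598.223, 214.592] pointing down, gripper open.
Joint ranges: [-2.53, 2.53], [-0.31, 2.02], [-1.57, 1.55], [0.28, 2.44], [-1.29, 4.43], [0.15, 1.84], [-2.92, 2.92]. Speed limits (rad/s): [2.57, 2.57, 3.14, 3.14, 3.14, 3.14, 3.14].

INTERFACE

Orientations are given as a rotation vector (axis times angle).
In Python, from cell import robot, grip, kin, viewer gives the robot as it stands. Calls block until the motion is done:
- robot.movep(position, orientation): joint-space move of the TCP to a pose.
- robot.servo_line(position, feed=150, rotation=None): straight line of the TCP; rotation=None keeps the orientation; feed is the mean speed in mm/s.
- robot.goto_joints(angles): joint-space move.
- grip(opening, newtons=None): opening from 0.0 (shut) to 1.0 (fully open); newtons is the grip in N (None keeps the last); returns when the fingers have stopped.
- robot.hold(seconds).
- kin.ik(position, orientation): joint angles nearest the present ones, or None.
- robot.observe(): the state.
- viewer.read_camera(name): name is "side" or "top"; returns the picture (480x640x3 uint8, red, green, blue); there is no depth.
- viewer.camera_info(name): a dict with "camera_matrix" (3x3 intrinsics, pixels), "k1" (the pictures are not rectified: a ray, as slopes to the right and down, at radius r is drawn at 1 + k1 r^2 times it, then the intrinsics apply), "R" (3x3) and "t" (3): a world point X has camera coordinates R X + t. Camera axes: x right, y down, z forward; pixel columns grow to the right and rows downward; lengths in mm; the calibration is good to about 2 mm. A picture is of the moment at which its call begins. camera_info takes no time and is no camera call.
A pose or a line that the arm cannot do raises robot.IKError and nothing moves.
- robot.job_done(): hands the job in; it is judged then, once.
Trained networks look in the newest picture that a camera, given by its name, has taken for a name from the list of things; names that differ only in an ending like _2 or _b are one class to them, and where a whole thing is asked for, a point or a joint stands for the part that bears it (a point fixed in the world has none). Each returns a list of dicts, best first, with "confidence" (0 to 1); they miss things now and then, are a little off and sometimes report something else, mostly with a low value. They report only what shows in the picture. A call takes as long as a camera call.
- viewer.silhouettes(name, camera): "mask" (480x640 bool, what is visible of it).
- viewer.pinpoint(name, camera): "at" ([x, y, z] in mm, in the coordinates of the camera as it stood for that picture, good to about 4 mm: a listed point, or the origin of a listed thing).
The state is a dict: "t": time; "joints": joint angles; "joint_velocities": joint speeds; "joint_torque": joint torques, N m; "tcp_pos": TCP position; "tcp_rot": TCP orientation; "contact_force": force on the tool from outside, world axes, zero at the start; "wrist_torque": the same for the moment, N m; "grip_width": opening from 0.0 (shut) to 1.0 (fully open); "grip_force": force on a finger pad.
Only numpy, scipy, OpenCV 4.12 (cv2) and the standard library are available. Lean on these libraries where they do the work, as an engineer would, in place of code of your own. Each camera call takes 0.05 s, during which the arm holds its last target. There are 200 camera calls.

## Working session

There is one attempt and no reset: what is moved stays moved. The work goes in short steps, each a Python script; the robot and the scene stay as the last script left them, time stands still between calls to the robot, and variables do not carry over. Pictures are saved under pics/ and viewed, at most 14 in all, crops included, and the job is handed in when it is done.

```bash
ls; mkdir -p pics
python3 - <<'E'
from cell import robot, grip, kin, viewer
import cv2, numpy as np
np.set_printoptions(precision=2,suppress=True)
for c in("side","top"):
    im=viewer.read_camera(c); cv2.imwrite(f"pics/{c}0.png",im[:,:,::-1])
    ci=viewer.camera_info(c); R=np.array(ci["R"]);t=np.array(ci["t"]); print(c,ci["camera_matrix"],ci["k1"],-R.T@t)
    for n in "tower_base blue_chamber red_chamber yellow_chamber green_chamber tower_lid ointment_pot".split():
        print(n,[(R.T@(np.array(d["at"])-t),round(d["confidence"],2)) for d in viewer.pinpoint(n,c)[:3]])
s=robot.observe(); print(s)
E
```

```text
pics
side [[456.32   0.   310.27]
 [  0.   456.32 239.89]
 [  0.     0.     1.  ]] 0.014248699682538004 [ 246.33 -718.78  437.47]
tower_base [(array([437.66, 109.96,  -1.81]), 0.92)]
blue_chamber [(array([589.  , 157.88,   0.47]), 0.71)]
red_chamber [(array([443.63, 253.53,  -1.86]), 0.98)]
yellow_chamber [(array([ 597.28, -156.74,    1.63]), 0.61)]
green_chamber [(array([621.77, -15.03,   0.84]), 0.73)]
tower_lid [(array([ 440.9 , -110.77,   -3.51]), 0.74), (array([590.2 , 158.25,   0.44]), 0.25)]
ointment_pot [(array([ 470.58, -288.41,    3.33]), 0.68)]
top [[515.28   0.   314.56]
 [  0.   515.28 237.3 ]
 [  0.     0.     1.  ]] -0.132532041519151 [ 436.5     3.92 1042.03]
tower_base [(array([437.5 , 114.44,  -3.63]), 0.93), (array([ 598.67, -158.96,    4.16]), 0.41), (array([623.67, -13.01,   1.86]), 0.34)]
blue_chamber [(array([589.94, 157.31,   1.73]), 0.84)]
red_chamber [(array([442.5 , 250.14,   1.45]), 0.85)]
yellow_chamber [(array([ 595.95, -159.  ,    1.53]), 0.85)]
green_chamber [(array([621.18, -13.97,   1.46]), 0.6)]
tower_lid [(array([ 445.02, -114.3 ,   -1.82]), 0.68)]
ointment_pot [(array([ 463.9 , -285.14,   -2.19]), 0.89)]
{'t': 0.8, 'joints': array([-1.21,  0.47, -0.01,  1.6 ,  0.01,  1.07, -0.06]), 'joint_velocities': array([-0.,  0.,  0.,  0.,  0.,  0., -0.]), 'joint_torque': array([ -0.  , -52.03,  -0.01, -24.4 ,  -0.06,   0.01,   0.  ]), 'tcp_pos': array([254.23, 598.21, 214.59]), 'tcp_rot': array([0.63, 3.08, 0.  ]), 'contact_force': array([-0.45,  0.82, -0.43]), 'wrist_torque': array([-0.07,  0.03, -0.02]), 'grip_force': 0.0, 'grip_width': 1.0009819180426347}
```

View pics/side0.png

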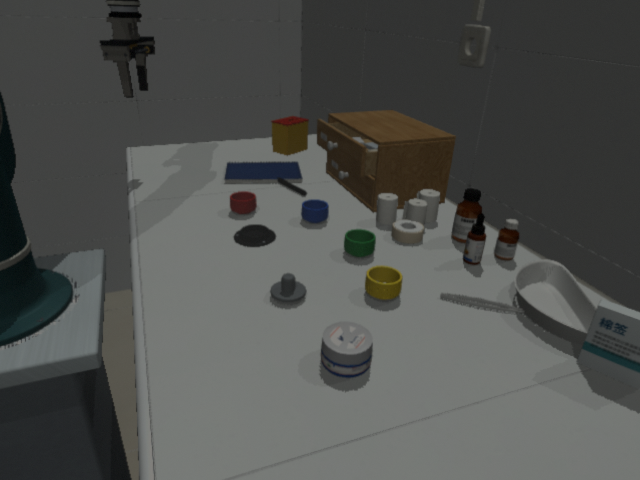

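View pics/top0.png

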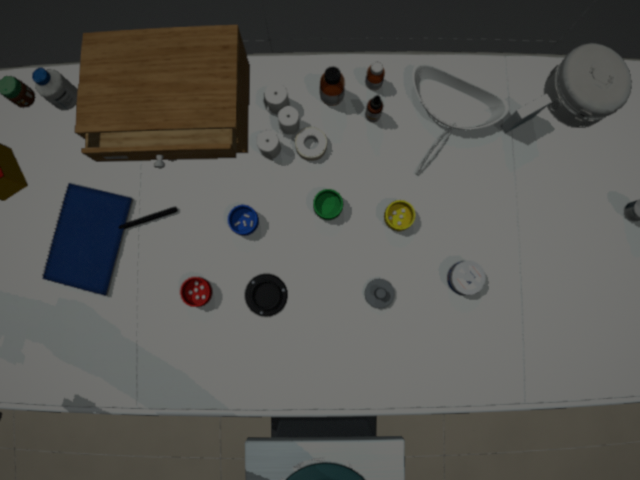

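The side view shows red (243,203), blue (315,212), base (255,236), green (360,244), yellow (383,284), lid (288,290) and pot (346,350). The top view shows the same pieces, all standing clear of each other. Next I'll refine the positions by fitting the silhouettes in both views.

```bash
cat > h.py <<'E'
from cell import robot, grip, kin, viewer
import cv2, numpy as np
from scipy.optimize import minimize
np.set_printoptions(precision=2,suppress=True)
CH=[(18.5,0),(23.5,5.5),(23.5,8),(30.3,8),(30.3,38)]
PROF=dict(tower_base=[(44,0),(44,5),(30,5),(30,16)],tower_lid=[(18.5,0),(23.5,5.5),(30,8),(30,14),(11.5,14),(11.5,40)])
DX=dict(tower_base=437.6,)
A=np.linspace(0,2*np.pi,60,endpoint=False)
def project(X,ci):
    c=np.asarray(X)@np.array(ci["R"]).T+np.array(ci["t"]); s=c[:,:2]/c[:,2:]
    s=s*(1+ci["k1"]*(s**2).sum(1,keepdims=True)); K=np.array(ci["camera_matrix"])
    return s*[K[0,0],K[1,1]]+K[:2,2]
def soft(prof,p,ci):   # mask of stacked frusta, 4x oversampled
    m=np.zeros((960,1280),np.uint8)
    ring=lambda r,z: np.c_[p[0]+r*np.cos(A),p[1]+r*np.sin(A),np.full(60,p[2]+z)]
    for a,b in zip(prof,prof[1:]):
        q=project(np.r_[ring(*a),ring(*b)],ci)
        cv2.fillConvexPoly(m,np.round(cv2.convexHull(((q*2+.5)*16).astype(np.float32))).astype(np.int32),255,cv2.LINE_AA,4)
    return cv2.resize(m,(640,480),interpolation=cv2.INTER_AREA)/255.
def fit(name,p0,cams=("side","top"),fixz=None):
    prof=PROF.get(name,CH); obs=[]
    for c in cams:
        d=viewer.silhouettes(name,c)
        best=max(d,key=lambda k:(soft(prof,p0,viewer.camera_info(c))*k["mask"]).sum(),default=None)
        if best is not None: obs.append((viewer.camera_info(c),best["mask"].astype(float),c,best["confidence"]))
    f=lambda p:sum((abs(soft(prof,p if fixz is None else [*p[:2],fixz],ci)-m)).sum()/m.sum() for ci,m,_,_ in obs)
    s=np.array(p0,float)
    S=np.vstack([s,s+[6,0,0],s+[0,6,0],s+[0,0,6]])
    r=minimize(f,s,method="Nelder-Mead",options=dict(initial_simplex=S,xatol=.1,fatol=1e-4))
    return r.x,r.fun,[(o[2],round(o[3],2)) for o in obs]
P0=dict(tower_base=(437.6,112,0),blue_chamber=(589.5,157.6,0),red_chamber=(443,252,0),yellow_chamber=(596.6,-158,0),tower_lid=(443,-112.5,0))
DOWN=[np.pi,0,0]
E
python3 - <<'E'
from h import *
for c in("side","top"): viewer.read_camera(c)
for n,p in P0.items():
    print(n,*fit(n,p)); 
    for c in("side","top"): print("  ",c,fit(n,p,(c,),0)[0])
for R in ([np.pi,0,0],[0,np.pi,0]):
    for p in P0.values(): print(R[0],kin.ik([p[0],p[1],180],R),kin.ik([p[0],p[1],11],R))
E
```

```text
tower_base [440.29 113.68  -0.55] 0.16428065402325054 [('side', 0.81), ('top', 0.94)]
   side [441.04 112.73  -0.57]
   top [439.87 113.68  -1.73]
blue_chamber [591.88 157.91  -0.78] 0.20368957440169688 [('side', 0.96), ('top', 0.59)]
   side [591.91 156.64   2.81]
   top [589.56 157.64   1.03]
red_chamber [449.21 258.45 -31.85] 1.8149911811444361 [('side', 0.51), ('top', 0.83)]
   side [  819510.61  1568951.29 -2062367.86]
   top [448.6  250.39  -4.91]
yellow_chamber [ 595.21 -156.45   -0.39] 0.13861482170169415 [('side', 0.76), ('top', 0.76)]
   side [ 596.74 -155.4     1.48]
   top [ 594.67 -156.3     1.43]
tower_lid [ 440.67 -113.47   -2.26] 0.2919570284214057 [('side', 0.8), ('top', 0.6)]
   side [ 441.29 -113.44    2.09]
   top [ 440.   -113.44    0.9 ]
3.141592653589793 [-0.93  0.19  0.68  2.14 -0.16  0.86 -1.72] [-0.72  0.53  0.47  2.23 -0.51  0.49 -1.42]
3.141592653589793 [-0.81  0.49  0.66  1.77 -0.35  1.   -1.58] [-0.71  0.72  0.53  1.85 -0.54  0.72 -1.44]
3.141592653589793 [-1.11  0.3   0.63  2.01 -0.23  0.9  -1.93] [-0.98  0.6   0.5   2.09 -0.52  0.57 -1.68]
3.141592653589793 [-0.44  0.59  0.91  1.76 -0.52  1.06 -0.91] [-0.26  0.77  0.65  1.84 -0.65  0.76 -0.83]
3.141592653589793 [-0.68  0.26  1.    2.14 -0.28  0.88 -1.09] [-0.35  0.57  0.64  2.22 -0.68  0.55 -0.76]
0 [-0.53  0.17  0.23  2.12 -0.05  0.86  1.3 ] [-0.39  0.49  0.08  2.21 -0.08  0.45  1.32]
0 [-0.43  0.44  0.15  1.75 -0.07  0.97  1.32] [-0.37  0.67  0.07  1.83 -0.07  0.65  1.32]
0 [-0.63  0.27  0.05  1.98 -0.02  0.89  1.  ] [-0.58  0.55  0.    2.07 -0.    0.52  0.99]
0 [-0.25  0.5   0.61  1.75 -0.33  1.    2.06] [ 0.01  0.69  0.27  1.82 -0.27  0.67  2.  ]
0 [-0.37  0.2   0.61  2.12 -0.15  0.86  1.9 ] [-0.    0.5   0.21  2.2  -0.23  0.46  1.96]
```

Two-view heights come out near zero, as expected, but the red side mask was spurious. I'll refit red, and the other coloured chambers, with colour masks.

Run:
```python
from h import *
import h
im={c:cv2.imread(f"pics/{c}0.png") for c in("side","top")}
def colmask(n,c):
    b=cv2.cvtColor(im[c],cv2.COLOR_BGR2HSV); H,S=b[...,0],b[...,1]
    hue={"red_chamber":0,"blue_chamber":114,"yellow_chamber":26}[n]
    d=abs((H.astype(int)-hue+90)%180-90)
    m=((d<12)&(S>110)).astype(np.uint8)
    ci=viewer.camera_info(c); near=cv2.dilate((soft(CH,P0[n],ci)>0).astype(np.uint8),np.ones((15,15)))
    m=m*near
    cs,_=cv2.findContours(m,cv2.RETR_EXTERNAL,cv2.CHAIN_APPROX_NONE)
    k=max(cs,key=cv2.contourArea); o=np.zeros_like(m); cv2.fillPoly(o,[cv2.convexHull(k)],1)
    print(n,c,o.sum(),(soft(CH,P0[n],ci)).sum()); return [dict(mask=o>0,confidence=1)]
h.viewer=type("V",(),dict(silhouettes=staticmethod(colmask),camera_info=staticmethod(viewer.camera_info)))
for n in("red_chamber","blue_chamber","yellow_chamber"):
    print(*h.fit(n,P0[n]),h.fit(n,P0[n],("side",),0)[0],h.fit(n,P0[n],("top",),0)[0])
```

```text
red_chamber side 468 570.6941176470589
red_chamber top 754 866.7960784313725
red_chamber side 468 570.6941176470589
red_chamber top 754 866.7960784313725
[448.26 253.94  -4.68] 0.34870552406049365 [('side', 1), ('top', 1)] [448.21 251.41   0.77] [447.49 250.36  -4.67]
blue_chamber side 501 602.1137254901961
blue_chamber top 722 834.8705882352941
blue_chamber side 501 602.1137254901961
blue_chamber top 722 834.8705882352941
[592.48 159.39  -4.37] 0.34047497856386516 [('side', 1), ('top', 1)] [590.56 157.51   1.05] [590.5  157.09   1.69]
yellow_chamber side 1044 1152.9254901960783
yellow_chamber top 747 841.243137254902
yellow_chamber side 1044 1152.9254901960783
yellow_chamber top 747 841.243137254902
[ 595.76 -155.99   -1.62] 0.22041558164141806 [('side', 1), ('top', 1)] [ 595.57 -156.42   -0.08] [ 595.19 -155.96    1.47]
```

```bash
cat > pp.py <<'E'
from h import *
D=[0,np.pi,0]; B=np.array([440.3,113.4]); ZT=190
def lower(x,y,z0,zmin,fmax=12,feed=40):
    """step down until the contact force builds up"""
    f0=robot.observe()["contact_force"][2]; z=z0
    while z>zmin:
        z-=1; robot.servo_line([x,y,z],feed=feed); f=robot.observe()["contact_force"]
        if f[2]-f0>fmax: break
    robot.hold(.15); s=robot.observe()
    print("lowered to",z,"tcp",s["tcp_pos"],"dF",s["contact_force"]-[0,0,f0],"M",s["wrist_torque"],"t",s["t"])
    return z
def pick(x,y,tz,open_,N):
    grip(open_); robot.movep([x,y,ZT],D)
    robot.servo_line([x,y,tz+40],feed=200); robot.servo_line([x,y,tz],feed=80)
    grip(0,N); s=robot.observe(); print("grip",s["grip_width"]*92,s["grip_force"],s["t"])
    robot.servo_line([x,y,tz+25],feed=60); robot.servo_line([x,y,ZT],feed=150)
def place(origin,tz,off=(0,0)):
    x,y=B+off; robot.servo_line([x,y,ZT],feed=180)
    zs=origin+tz
    robot.servo_line([x,y,zs+13],feed=120)
    lower(x,y,zs+13,zs-2)
def look(n):
    for c in("side","top"): cv2.imwrite(f"pics/{c}{n}.png",viewer.read_camera(c)[:,:,::-1])
def release(w,up=ZT):
    grip(w); p=robot.observe()["tcp_pos"]; robot.servo_line([p[0],p[1],up],feed=150)
E
python3 - <<'E'
from pp import *
pick(591,157.3,12,.85,15)
place(8,12)
print(robot.observe()["grip_width"]*92)
look(1)
for c in("side","top"): print(*fit("blue_chamber",(*B,8),(c,),8))
a=cv2.imread("pics/side1.png")[150:300,180:380]; b=cv2.imread("pics/top1.png")[220:370,170:370]
cv2.imwrite("pics/c1.png",cv2.resize(np.hstack([a,b]),(800,300),interpolation=cv2.INTER_CUBIC))
E
```

```text
grip 58.83373747315976 15.000167624093592 6.2167
lowered to 19 tcp [440.55 113.44  20.04] dF [-3.67 -1.42 14.62] M [-0.23  0.74 -0.08] t 14.0833
58.73835714332752
[440.63 115.2    7.04] 1.006076276664512 [('side', 0.7)]
[440.3 113.4   8. ] 0.0 []
```

View pics/c1.png

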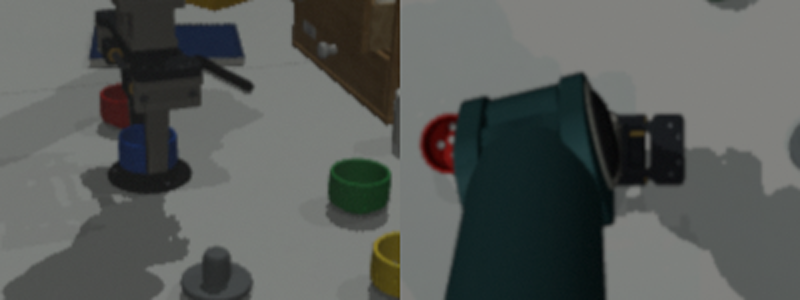

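The crop shows blue in the base ring (about (147,150)), and contact came at TCP z 20.0, the seated height. I'll release it, pick red, and use the view from above red to check blue.

Run:
```python
from pp import *
release(.85)
pick(447.9,250.9,12,.85,15)
look(2)
for c in("side","top"): print(*fit("blue_chamber",(*B,8),(c,),8))
a=cv2.imread("pics/side2.png")[130:280,180:380]; b=cv2.imread("pics/top2.png")[200:350,170:370]
cv2.imwrite("pics/c2.png",cv2.resize(np.hstack([a,b]),(800,300),interpolation=cv2.INTER_CUBIC))
print(robot.observe()["t"])
```

```text
grip 60.356884385903726 15.00034298747778 18.7667
[440.3 113.4   8. ] 0.0 []
[438.52 113.3   11.98] 0.03951734539969833 [('top', 0.59)]
20.7
```

View pics/c2.png

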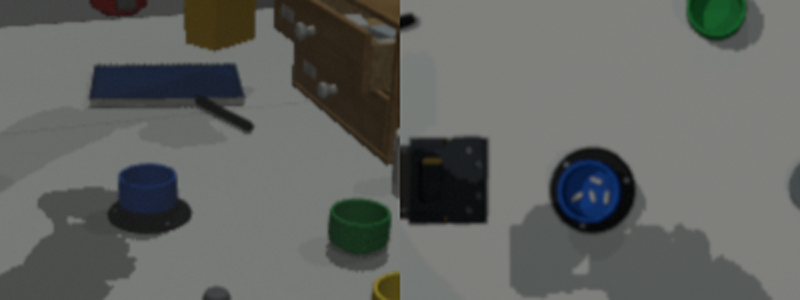

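Blue sits level at crop (148,188), concentric with the base, and all four capsules are still in it. Next I'll place red and pick yellow.

Run:
```python
from pp import *
B[:]=[439.6,113.4]
place(38,12); s=robot.observe()
if abs(s["tcp_pos"][2]-50)<1.3:
    release(.85); pick(595.4,-156.2,12,.85,15)
look(3)
a=cv2.imread("pics/side3.png")[130:280,180:380]; b=cv2.imread("pics/top3.png")[200:350,170:370]
cv2.imwrite("pics/c3.png",cv2.resize(np.hstack([a,b]),(800,300),interpolation=cv2.INTER_CUBIC))
print(robot.observe()["t"])
```

```text
lowered to 49 tcp [439.88 113.42  50.03] dF [-3.68 -0.59 14.75] M [-0.24  0.8  -0.11] t 26.475
grip 58.29818139000714 15.0001216144301 31.3417
33.175
```

View pics/c3.png

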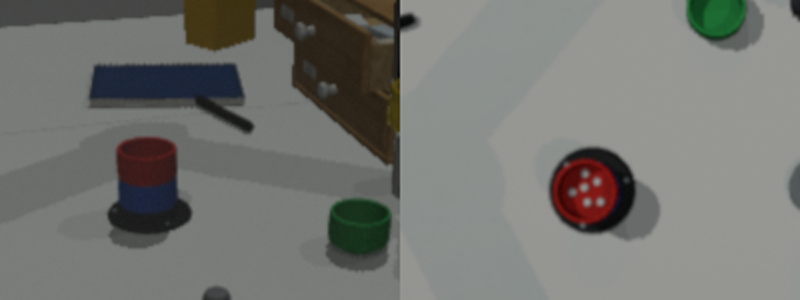

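Red sits flush on blue at crop (147,160) with all six tablets. Next is yellow, then the lid.

Run:
```python
from pp import *
B[:]=[439.6,113.4]
place(68,12); s=robot.observe()
if abs(s["tcp_pos"][2]-80)<1.3:
    release(.85); pick(440.6,-113.4,17,.6,15)
look(4)
a=cv2.imread("pics/side4.png")[130:280,180:380]; b=cv2.imread("pics/top4.png")[200:350,200:400]
cv2.imwrite("pics/c4.png",cv2.resize(np.hstack([a,b]),(800,300),interpolation=cv2.INTER_CUBIC))
print(robot.observe()["t"])
```

```text
lowered to 79 tcp [439.98 113.46  80.08] dF [-3.44 -1.09 13.32] M [-0.31  0.81 -0.05] t 39.6667
grip 22.466735095640466 15.000266953138635 44.5167
46.3167
```

View pics/c4.png

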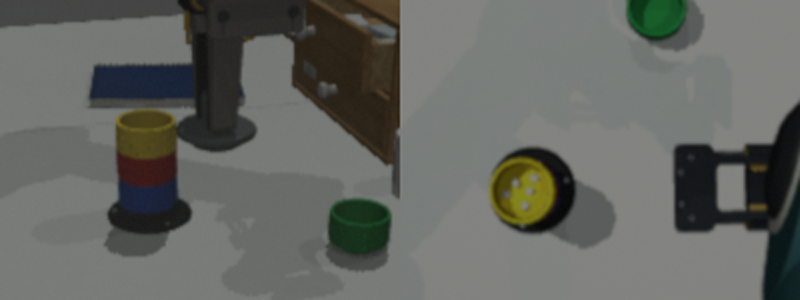

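Yellow is seated on red with its five tablets, and the lid hangs level in the gripper. I'll place the lid.

Run:
```python
from pp import *
B[:]=[439.6,113.4]
place(98,17); s=robot.observe()
if abs(s["tcp_pos"][2]-115)<1.5:
    release(.6,220); robot.servo_line([439.6,-100,220],feed=200)
look(5)
a=cv2.imread("pics/side5.png")[130:280,180:380]; b=cv2.imread("pics/top5.png")[200:350,200:400]
cv2.imwrite("pics/c5.png",cv2.resize(np.hstack([a,b]),(800,300),interpolation=cv2.INTER_CUBIC))
print(robot.observe()["t"])
```

```text
lowered to 113 tcp [440.48 113.64 114.74] dF [-3.82 -2.06 18.9 ] M [-0.32  0.95  0.07] t 52.2917
55.1167
```

View pics/c5.png

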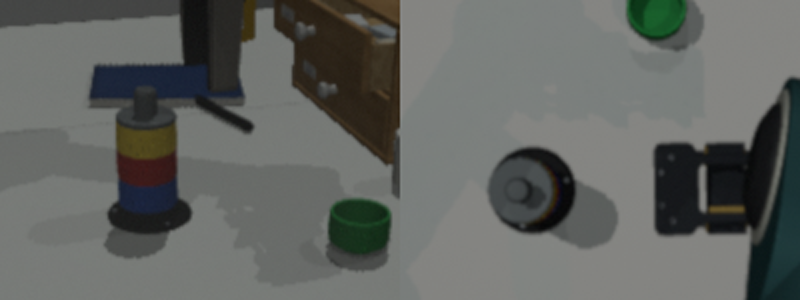

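The tower stands upright with the lid level at crop (147,117) on yellow. Contact came at TCP z 114.7, against 115 expected when seated, and the gripper is clear.

```bash
python3 -c "
from cell import robot
print(robot.job_done())"
```

```text
the job is handed in; nothing more can be done
None
```

The pill tower is built and handed in at about 55 s of the 102 s: blue, red, yellow and the grey lid all reached their seated heights on the base, no tablets were seen to spill, and the arm never went to the green chamber or the ointment pot.

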